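# Right the fallen solvent flask in the shoe repairer's bottle row

### The job

One of the square solvent flasks has fallen out of the row on the shoe repair bench, its foot towards the low steel guard. Raise its capped end and push that up and over against the guard until the flask stands upright in the gap between the two containers still standing, one side against the guard. Tip it up about its foot rather than carrying it through the air, leave its two neighbours where they stand, and let go of it.

Things in the scene. Friction and masses are not known exactly. Their poses are not given: they have to be found in the camera images.
- flask_center (a point): Fallen square metal flask 60x60 mm, 150 mm tall, paper label, 0.3-0.6 kg. Point on its axis 75 mm above the foot; z: foot to cap. Black barrel-shaped cap, at 122-150 mm above the foot, widest (32 mm across) at 137 mm; swivels in a light pinch from its two sides. It lies flat on a side (axis 30 mm above the bench), cap away from the guard, foot 10-35 mm from the guard's face.
- guard: Grey upright steel sheet fixed to the bench, 400 mm long, 105 high, 12 thick; flange behind. Origin: bench height, on the face towards the bottles, half-way along; x along the sheet, z up, +y into the sheet, away from the bottles. The flask standing with a side against it has its axis at y = -30 mm; the gap is at its middle.
- twin: Flask of the same make, standing upright 2 mm from the guard, about 150 mm along it from the middle, on one side; 150 mm tall, 60 mm square. Origin: centre of its underside, z up.
- tin: Round metal tin, 64 mm across, 125 mm tall, standing by the guard about 150 mm from its middle, on the other side (twin and tin may change sides). Origin: centre of its underside, z up.
Things that resemble listed ones, but are neither listed nor needed, are in the scene too. Leave any blue or green look-alike of the part that bears flask_center alone.

How it is judged:
By the outcome, as a careful person would: the job done as asked, in the order asked, and still so for the second after the job is handed in, with the robot touching nothing.
It also fails if it takes over 35 s, if anything falls off the work surface, if the arm or the gripper's body presses on something with over 40 N, if the wrist force passes 120 N, or if a joint passes its speed limit or range.

### The arm

A 6-joint arm with a two-finger parallel gripper is mounted at the origin on the work surface. World frame = base frame: x ahead of the robot, y to its left, z up, the work surface at z = 0. Lengths are in mm, angles in rad, forces in N, time in s.
With the tool pointing down it reaches from about 275 to 750 mm from the base axis. Payload 10.2 kg.
Tool frame: the origin (TCP) lies midway between the tips of the shut fingers; the grasp point (between the pads) lies 19 mm behind it; z points along the fingers, y is the line along which they close (so a half turn about z gives the same grasp; the last joint's range is limited). The gripper opens to 85 mm and grips with 20 to 120 N. Pads are 22 mm wide; open, the fingers measure 114 mm over their backs; the gripper's body (76 mm by 85 mm) begins 54 mm behind the grasp point. The pads swing forward as they close: fully open they stand 13 mm farther back than shut.
Start: joints at [-1.509, 0.313, 1.498, -0, 1.331, -0.223], TCP at [147.494, -503.862, 231.294] pointing down, gripper open.
Joint ranges: [-2.94, 2.94], [-0.97, 2.17], [0.19, 2.56], [-1.23, 4.37], [0.02, 3.11], [-2.88, 2.88]. Speed limits (rad/s): [2.39, 2.39, 3.01, 3.14, 3.14, 3.14].

### API

Orientations are given as a unit quaternion [w, x, y, z].
In Python, from rig import sense, capture, finish_job, find_in, place_of gives the robot as it stands. The module is installed in compiled form; this text tells all that it offers.
- The arm moves only by the shell command python3 -m jog 'ROWS' [FORCE]. ROWS is JSON, a list of rows, each an object of numbers: "tx", "ty", "tz": the shift along the tool's x, y, z in mm; "ax", "ay", "az": the turn, a rotation vector about the tool's x, y, z in rad; "jaw": the closure, from -1 (fully open) to 1 (shut), so that 0 is half open. In form: [{"tx": .., "ty": .., "tz": .., "ax": .., "ay": .., "az": .., "jaw": ..}, ...]. A call has 1 to 5 rows; each row shifts and turns the commanded pose from where the row before left it, along the tool's axes as they then stand; what a row does not reach is not made up. A row lasts 1/8 s, in which the tool goes at most 62.5 mm and 10.7 degrees, less where a joint would pass 70% of its speed; a pose out of reach is approached as far as the arm can. A call with a gripper value outside its range is refused whole. The fingers move at their own pace and stop on an object; FORCE is the grip in N (left out, the last holds). Time passes only in rows, so rows that do not move let the fingers close. It gives the time, the measured TCP pose, the force, the opening and the grip force at its end, in the units of the state.
- sense(): the state, without advancing time (a new reading comes with each control period).
- capture(name): name is "scene" or "side" or "wrist"; returns a dict with "color" (420x560x3 uint8, red, green, blue), "depth" (420x560 float32, mm along the optical axis (not along the pixel's ray), 0 where there is no reading), "fx", "fy", "cx", "cy" (pixels), "k1" (the pictures are not rectified: a ray, as slopes to the right and down, at radius r is drawn at 1 + k1 r^2 times it, then the intrinsics apply), "camera_from_world" (4x4, takes a point from world to camera coordinates); the wrist camera has in their place "mount" (4x4, takes a point from camera to tool coordinates, whose origin is the TCP and whose axes are the flange's). Camera axes: x right, y up, looking along -z (the intrinsics and any distortion apply to the point x, -y, -z); pixel columns grow to the right and rows downward; lengths in mm; the calibration is good to about 2 mm. A picture is of the moment at which its call begins: read the wrist's pose just before it.
- finish_job(): hands the job in; it is judged then, once.
Trained networks look in the newest picture that a camera, given by its name, has taken for a name from the list of things; names that differ only in an ending like _2 or _b are one class to them, and where a whole thing is asked for, a point or a joint stands for the part that bears it (a point fixed in the world has none). Each returns a list of dicts, best first, with "conf" (0 to 1); they miss things now and then, are a little off and sometimes report something else, mostly with a low value. They report only what shows in the picture. A call takes as long as a camera call. They do not tell look-alikes from the thing itself.
- find_in(query, camera): "centre" ([column, row] in pixels, amid what is visible of it).
- place_of(query, camera): "centre" ([column, row] in pixels: a listed point, or the origin of a listed thing).
The state is a dict: "time_s": time; "joints": joint angles; "dq": joint speeds; "tau": joint torques, N m; "eef_pos": TCP position; "ee_rot": TCP orientation; "force": force on the tool from outside, world axes, zero at the start; "wrist_torque": the same for the moment, N m; "grip_width": opening from 0.0 (shut) to 1.0 (fully open); "grip_force": force on a finger pad.
Only numpy, scipy, OpenCV 4.12 (cv2) and the standard library are available. Lean on these libraries where they do the work, as an engineer would, in place of code of your own. Each camera call takes 0.05 s, during which the arm holds its last target. There are 200 camera calls.

## Working session

There is one attempt and no reset: what is moved stays moved. The work goes in short steps, Python scripts to look and compute and a shell command to move; the robot and the scene stay as the last step left them, time stands still between calls to the robot, and variables do not carry over. Pictures are saved under pics/ and viewed, at most 10 in all, crops included, and the job is handed in when it is done.

```bash
mkdir -p pics; cat > h.py <<'E'
import numpy as np, cv2
from rig import sense, capture, find_in, place_of
from scipy.spatial.transform import Rotation as R
def T_tool(s):
    T=np.eye(4); q=s["ee_rot"]; T[:3,:3]=R.from_quat([q[1],q[2],q[3],q[0]]).as_matrix(); T[:3,3]=s["eef_pos"]; return T
def wfc(c,s=None):
    return np.linalg.inv(c["camera_from_world"]) if "camera_from_world" in c else T_tool(s)@c["mount"]
def rays(c,px):
    px=np.asarray(px,float).reshape(-1,2)
    d=np.stack([(px[:,0]-c["cx"])/c["fx"],(px[:,1]-c["cy"])/c["fy"]],1); u=d.copy()
    for _ in range(20): u=d/(1+c["k1"]*(u**2).sum(1,keepdims=True))
    return np.c_[u[:,0],-u[:,1],-np.ones(len(u))]
def pts(c,px,s=None,depth=None):
    px=np.asarray(px,float).reshape(-1,2)
    if depth is None: depth=c["depth"][px[:,1].round().astype(int),px[:,0].round().astype(int)]
    P=rays(c,px)*np.asarray(depth).reshape(-1,1); M=wfc(c,s); return P@M[:3,:3].T+M[:3,3]
def onplane(c,px,z,s=None):
    M=wfc(c,s); d=rays(c,px)@M[:3,:3].T; o=M[:3,3]; return o+d*((z-o[2])/d[:,2])[:,None]
def cloud(c,s=None):
    h,w=c["depth"].shape; g=np.stack(np.meshgrid(np.arange(w),np.arange(h)),-1).reshape(-1,2)
    return pts(c,g,s).reshape(h,w,3)
def save(n,im): cv2.imwrite("pics/"+n,im[...,::-1])
E
python3 - <<'E'
from h import *
import pickle
s=sense(); print(s)
for n in ["scene","side"]:
    c=capture(n); save(n+"1.png",c["color"]); pickle.dump(c,open(n+".pkl","wb"))
    for q in ["flask_center","guard","twin","tin"]:
        for r in place_of(q,n)[:4]:
            print(n,q,r, pts(c,r["centre"]).round(0).tolist(), onplane(c,r["centre"],30 if q=="flask_center" else 0).round(0).tolist())
E
```

```text
{'time_s': 0.0, 'joints': array([-1.50938686e+00,  3.13433665e-01,  1.49842271e+00, -2.73478505e-06,
        1.33103257e+00, -2.23376103e-01]), 'dq': array([-1.80168663e-03,  2.20390664e-03,  1.63572848e-03, -6.58226936e-05,
       -1.29063710e-03,  1.53583497e-03]), 'tau': array([-5.82662706e-04, -4.12268221e+01, -2.59742314e+01, -1.95150064e-04,
        4.13086731e-03, -2.55658210e-05]), 'eef_pos': array([ 147.4829412 , -503.58770106,  230.74885363]), 'ee_rot': array([-6.46133553e-04,  9.89879011e-01,  1.41912379e-01,  5.11082968e-05]), 'force': array([-0.52599977,  0.05673549,  0.89844424]), 'wrist_torque': array([ 0.01806214, -0.01281388, -0.01889595]), 'grip_force': 0.0, 'grip_width': 0.9988173063266037}
scene flask_center {'centre': [155.1, 287.7], 'conf': 0.88} [[508.0, -102.0, 59.0]] [[492.0, -95.0, 30.0]]
scene flask_center {'centre': [313.2, 132.1], 'conf': 0.87} [[533.0, 412.0, 58.0]] [[518.0, 439.0, 30.0]]
scene flask_center {'centre': [225.4, 220.4], 'conf': 0.81} [[520.0, 87.0, 57.0]] [[505.0, 101.0, 30.0]]
scene flask_center {'centre': [391.9, 167.7], 'conf': 0.6} [[74
[... 241 characters left out ...]
 tin {'centre': [294.6, 271.8], 'conf': 0.95} [[700.0, 66.0, 57.0]] [[685.0, 93.0, 0.0]]
side flask_center {'centre': [217.3, 162.2], 'conf': 0.98} [[511.0, 412.0, 49.0]] [[513.0, 441.0, 30.0]]
side flask_center {'centre': [237.5, 256.6], 'conf': 0.71} [[505.0, 75.0, 60.0]] [[508.0, 106.0, 30.0]]
side flask_center {'centre': [308.3, 153.3], 'conf': 0.6} [[724.0, 382.0, 59.0]] [[737.0, 426.0, 30.0]]
side flask_center {'centre': [242.3, 344.4], 'conf': 0.56} [[482.0, -113.0, 61.0]] [[484.0, -91.0, 30.0]]
side guard {'centre': [248.2, 240.8], 'conf': 0.88} [[532.0, 112.0, 60.0]] [[540.0, 178.0, 0.0]]
side twin {'centre': [169.6, 249.5], 'conf': 0.67} [[384.0, 159.0, 28.0]] [[381.0, 190.0, 0.0]]
```

View pics/scene1.png

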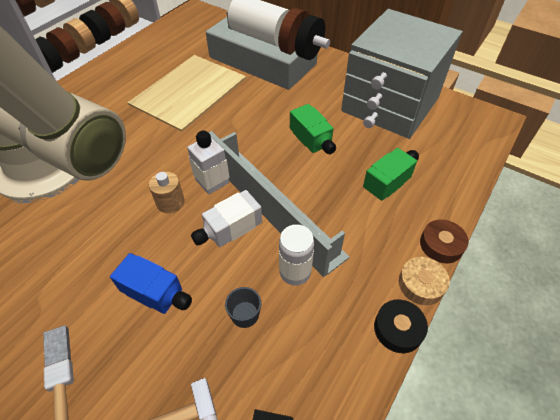

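View pics/side1.png

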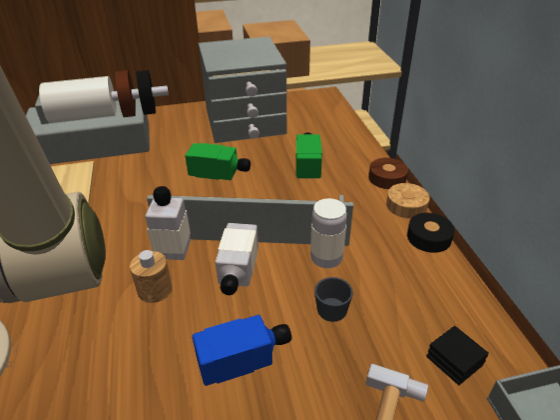

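The white flask is at scene (230,217) and side (237,255). The look-alikes are blue at scene (150,283) and green at scene (313,130) and (391,173). Only the white one lies between the twin (209,165) and the tin (296,255) with its foot to the guard. I'll confirm it in a crop and fit the geometry.

```bash
python3 - <<'E'
from h import *
import pickle
A=[]
for n in ["scene","side"]:
    c=pickle.load(open(n+".pkl","rb")); P=cloud(c); ok=(c["depth"]>0)
    print(n,"bench z",np.median(P[...,2][ok&(abs(P[...,2])<15)&(P[...,0]>300)&(P[...,0]<700)&(abs(P[...,1]-0)<100)]))
    m=ok&(P[...,0]>330)&(P[...,0]<740)&(P[...,1]>-30)&(P[...,1]<270)
    Q=P[m]; C=c["color"][m].astype(int)
    # guard top edge: z 98..112, grey
    g=Q[(Q[:,2]>99)&(Q[:,2]<112)]
    # robust line with RANSAC-like via cv2
    L=cv2.fitLine(g[:,:2].astype(np.float32),cv2.DIST_HUBER,0,.01,.01).ravel()
    for _ in range(5):
        nn=np.array([-L[1],L[0]]); d=(g[:,:2]-L[2:])@nn; g2=g[abs(d)<10]; L=cv2.fitLine(g2[:,:2].astype(np.float32),cv2.DIST_HUBER,0,.01,.01).ravel()
    t=(g2[:,:2]-L[2:])@L[:2]; nn=np.array([-L[1],L[0]]); d=(g2[:,:2]-L[2:])@nn
    print("guard top",L,np.degrees(np.arctan2(L[1],L[0])),len(g2),"t",t.min(),t.max(),"mid",L[2:]+L[:2]*(t.min()+t.max())/2,"d",np.percentile(d,[2,50,98]))
    # flask top face
    f=Q[(Q[:,2]>54)&(Q[:,2]<66)&(np.hypot(*(Q[:,:2]-[515,90]).T)<75)]
    r=cv2.minAreaRect(f[:,:2].astype(np.float32)); print("flask top rect",r,np.median(f[:,2])); print(cv2.boxPoints(r))
    # black cap
    k=(C.max(1)<60)&(np.hypot(*(Q[:,:2]-[480,20]).T)<70)&(Q[:,2]>12); kk=Q[k]; print("cap",kk.mean(0),kk.min(0),kk.max(0),len(kk))
    for nm,z0,z1,cc in(("twin",40,90,(385,185)),("tin",118,135,(685,93))):
        w=Q[(Q[:,2]>z0)&(Q[:,2]<z1)&(np.hypot(*(Q[:,:2]-cc).T)<50)]; print(nm,w.mean(0),w.min(0),w.max(0))
c=pickle.load(open("scene.pkl","rb"))["color"][150:290,160:350]; save("crop.png",cv2.resize(c,None,fx=4,fy=4,interpolation=cv2.INTER_CUBIC))
E
```

```text
scene bench z -0.5217096703526636
guard top [ 9.5495898e-01 -2.9673779e-01  5.7076544e+02  1.7108437e+02] -17.261772 978 t -221.27038105266263 177.21924244869638 mid [549.7319268  177.62018461] d [-5.44806697e+00  4.46944801e-04  6.61934517e+00]
flask top rect ((512.3916015625, 112.58477783203125), (108.81639862060547, 62.520957946777344), 68.95336151123047) 59.512957285799246
[[463.67706   73.032745]
 [522.02716   50.579727]
 [561.10614  152.13681 ]
 [502.75604  174.58983 ]]
cap [490.40783867  35.96005633  38.75482603] [472.5052052   23.33056134  24.22763913] [502.12269449  52.17335311  46.95171797] 194
twin [408.59685635 173.84144941  65.81641343] [352.16259232 150.19986539  40.31730801] [429.91022452 213.12817621  89.99014953]
tin [685.49266502  92.11045944 124.38829606] [655.27154106  64.7869861  118.1122409 ] [713.09693163 122.02757725 127.35534478]
side bench z -0.15868280455759987
guard top [ 9.5456892e-01 -2.9799026e-01  5.4643317e+02  1.7593970e+02] -17.336931 870 t -200.16331885383326 197.38860297748317 mid [545.10883773 176.35311642] d [-4.73910911 -0.03073726  8.53159297]
flask top rect ((507.7765808105469, 112.61561584472656), (112.20939636230469, 61.84446716308594), 69.77464294433594) 60.01671322343714
[[459.36487   70.66055 ]
 [517.396     49.280094]
 [556.1883   154.57068 ]
 [498.15717  175.95114 ]]
cap [481.93804827  33.62751998  36.87432916] [465.92950325  23.49119075  12.76839727] [500.27385998  70.18786437  47.46458792] 281
twin [389.98329247 165.62713167  65.55220762] [350.18924691 148.47433882  40.00948358] [428.99016274 213.20982069  89.98728551]
tin [679.34666014  91.09830538 124.1350737 ] [651.56911793  64.25331732 118.00402913] [710.6197862  123.83479104 127.58633834]
```

View pics/crop.png

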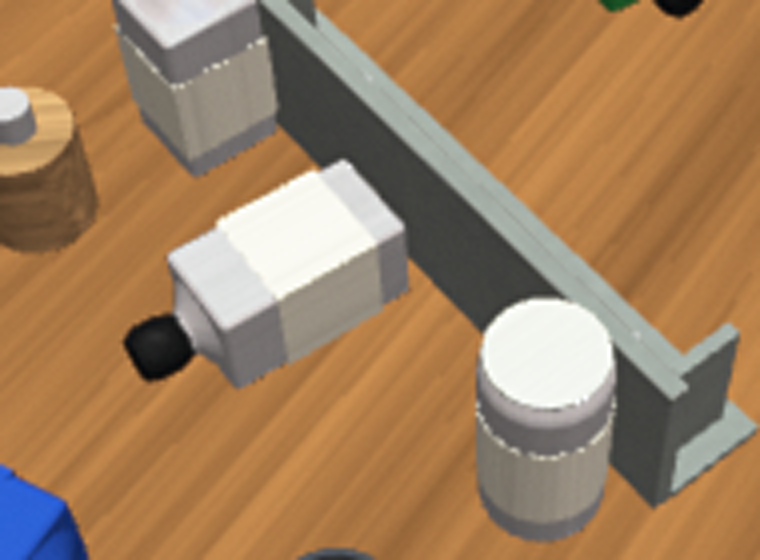

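Confirmed: the white flask with a paper label is the one lying in the gap, cap away from the guard. Its foot is about 11 mm from the guard face, and about 13 mm along the guard towards the twin, yawed about 3°. Next I move above the cap.

```bash
python3 -m jog '[{"tx":39,"ty":-35},{"tx":39,"ty":-35},{"tx":39,"ty":-35},{"tx":39,"ty":-35},{"tx":39,"ty":-35}]' 20; python3 -m jog '[{"tx":39,"ty":-35},{"tx":39,"ty":-35},{"tx":39,"ty":-35},{"tx":39,"ty":-35},{"tx":39,"ty":-35}]'; python3 -m jog '[{"tx":39,"ty":-35},{"tx":39,"ty":-35,"az":-0.18},{"az":-0.18},{"az":-0.18},{"az":-0.18}]';python3 -m jog '[{"az":-0.18},{}]'
```

```text
schema error: expected keys tx, ty, tz, ax, ay, az, jaw
schema error: expected keys tx, ty, tz, ax, ay, az, jaw
schema error: expected keys tx, ty, tz, ax, ay, az, jaw
schema error: expected keys tx, ty, tz, ax, ay, az, jaw
```

```bash
cat > look.py <<'E'
from h import *
import sys
u=np.array([.955,-.297]); n=np.array([.297,.955]); O=np.array([545.2,171.3])
def gf(p): p=np.atleast_2d(p); d=p[:,:2]-O; return np.c_[d@u,d@n,p[:,2]].round(1)
def st():
    s=sense(); T=T_tool(s); print("t",s["time_s"],"tcp",s["eef_pos"].round(1),"uvz",gf(s["eef_pos"])[0],"F",s["force"].round(1),"grip",round(s["grip_width"],3),s["grip_force"]); print("tool in uvz\n",(np.array([[*u,0],[*n,0],[0,0,1]])@T[:3,:3]).round(3)); return s
E
python3 - <<'E'
from look import *
s=st(); print(s["joints"].round(2))
c=capture("wrist"); save("w1.png",c["color"]); P=cloud(c,s); ok=c["depth"]>0
m=ok; Q=P[m]; C=c["color"][m].astype(int); G=gf(Q)
print("bench",np.median(G[(abs(G[:,2])<12),2]))
f=Q[(Q[:,2]>54)&(Q[:,2]<66)&(np.hypot(*(Q[:,:2]-[510,112]).T)<75)]
r=cv2.minAreaRect(f[:,:2].astype(np.float32)); b=cv2.boxPoints(r); print(r); print(gf(np.c_[b,np.full(4,60)]))
k=(C.max(1)<60)&(np.hypot(*(Q[:,:2]-[482,36]).T)<40)&(Q[:,2]>25); kk=G[k]; print("cap",kk.mean(0),kk.min(0),kk.max(0))
g=G[(G[:,2]>100)&(G[:,2]<110)&(abs(G[:,0])<90)&(abs(G[:,1])<25)]; print("guard top",len(g)); 
if len(g): print(np.percentile(g,[2,50,98],axis=0), np.polyfit(g[:,0],g[:,1],1))
E
```

```text
t 0.5 tcp [ 147.5 -503.8  231.3] uvz [-179.3 -762.9  231.3] F [ 0.3  0.8 -0.5] grip 1.003 0.0
tool in uvz
 [[ 0.833  0.553 -0.   ]
 [ 0.553 -0.833  0.   ]
 [ 0.    -0.    -1.   ]]
[-1.51  0.31  1.5  -0.    1.33 -0.22]
bench -0.1
((0.0, 0.0), (0.0, 0.0), 0.0)
[[-469.8 -325.5   60. ]
 [-469.8 -325.5   60. ]
 [-469.8 -325.5   60. ]
 [-469.8 -325.5   60. ]]<stdin>:8: RuntimeWarning: Mean of empty slice.
  ret = um.true_divide(
Traceback (most recent call last):
ValueError: zero-size array to reduction operation minimum which has no identity
```

View pics/w1.png

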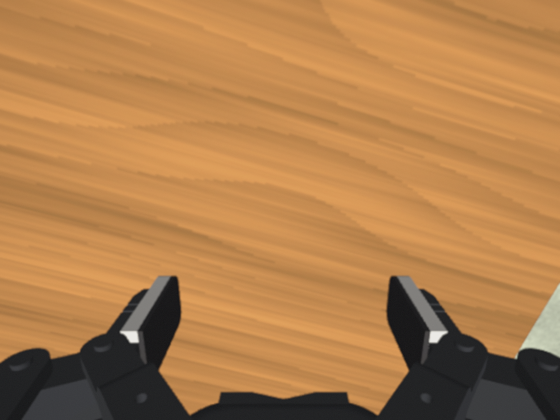

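The arm hasn't moved, because every row needs all seven keys. The wrist view shows only bare bench and the open fingers at (150,320) and (415,320). I'll retype the rows in full.

```bash
python3 -m jog '[{"tx":39,"ty":-35,"tz":0,"ax":0,"ay":0,"az":0,"jaw":-1},{"tx":39,"ty":-35,"tz":0,"ax":0,"ay":0,"az":0,"jaw":-1},{"tx":39,"ty":-35,"tz":0,"ax":0,"ay":0,"az":0,"jaw":-1},{"tx":39,"ty":-35,"tz":0,"ax":0,"ay":0,"az":0,"jaw":-1},{"tx":39,"ty":-35,"tz":0,"ax":0,"ay":0,"az":0,"jaw":-1}]' 20 && python3 -m jog '[{"tx":39,"ty":-35,"tz":0,"ax":0,"ay":0,"az":0,"jaw":-1},{"tx":39,"ty":-35,"tz":0,"ax":0,"ay":0,"az":0,"jaw":-1},{"tx":39,"ty":-35,"tz":0,"ax":0,"ay":0,"az":0,"jaw":-1},{"tx":39,"ty":-35,"tz":0,"ax":0,"ay":0,"az":0,"jaw":-1},{"tx":39,"ty":-35,"tz":0,"ax":0,"ay":0,"az":0,"jaw":-1}]' && python3 -m jog '[{"tx":39,"ty":-35,"tz":0,"ax":0,"ay":0,"az":0,"jaw":-1},{"tx":39,"ty":-35,"tz":0,"ax":0,"ay":0,"az":0,"jaw":-1},{"tx":0,"ty":0,"tz":0,"ax":0,"ay":0,"az":-0.18,"jaw":-1},{"tx":0,"ty":0,"tz":0,"ax":0,"ay":0,"az":-0.18,"jaw":-1},{"tx":0,"ty":0,"tz":0,"ax":0,"ay":0,"az":-0.18,"jaw":-1}]' && python3 -m jog '[{"tx":0,"ty":0,"tz":0,"ax":0,"ay":0,"az":-0.18,"jaw":-1},{"tx":0,"ty":0,"tz":0,"ax":0,"ay":0,"az":-0.18,"jaw":-1},{"tx":0,"ty":0,"tz":0,"ax":0,"ay":0,"az":0,"jaw":-1}]'
cat > w.py <<'E'
from look import *
s=st(); print(s["joints"].round(2))
c=capture("wrist"); save("w%.0f.png"%(s["time_s"]*100),c["color"]); print("w%.0f.png"%(s["time_s"]*100)); P=cloud(c,s); ok=c["depth"]>0
Q=P[ok]; C=c["color"][ok].astype(int); G=gf(Q)
print("bench",np.median(G[(abs(G[:,2])<12),2]))
f=Q[(Q[:,2]>54)&(Q[:,2]<66)&(np.hypot(*(Q[:,:2]-[510,112]).T)<75)]
if len(f)>20:
    r=cv2.minAreaRect(f[:,:2].astype(np.float32)); b=cv2.boxPoints(r); print(r); print(gf(np.c_[b,np.full(4,60)]))
k=(C.max(1)<60)&(np.hypot(*(Q[:,:2]-[482,36]).T)<40)&(Q[:,2]>25)&(Q[:,2]<60); kk=G[k]
if len(kk): print("cap",kk.mean(0),kk.min(0),kk.max(0))
g=G[(G[:,2]>100)&(G[:,2]<110)&(abs(G[:,0])<90)&(abs(G[:,1])<25)]; print("guard top",len(g)) 
if len(g): print(np.percentile(g,[2,50,98],axis=0), np.polyfit(g[:,0],g[:,1],1))
E
python3 w.py
```

```text
time_s: 1.18
eef_pos: [286.1, -279.6, 231.5]
ee_rot: [0.0, 0.99, 0.142, 0.0]
force: [0.2, -0.7, 0.7]
grip_width: 1.002
grip_force: 0.0
time_s: 1.8
eef_pos: [424.2, -56.8, 231.5]
ee_rot: [0.0, 0.99, 0.142, 0.0]
force: [0.3, -0.8, 0.3]
grip_width: 0.998
grip_force: 0.0
time_s: 2.42
eef_pos: [478.6, 30.9, 231.3]
ee_rot: [-0.0, 0.915, 0.404, -0.0]
force: [0.2, 0.1, 1.2]
grip_width: 1.004
grip_force: 0.0
time_s: 2.8
eef_pos: [478.6, 30.7, 231.3]
ee_rot: [0.0, 0.83, 0.558, 0.0]
force: [0.1, 0.1, 0.4]
grip_width: 1.001
grip_force: 0.0
t 2.8 tcp [478.6  30.7 231.3] uvz [ -21.8 -154.   231.3] F [0.1 0.1 0.4] grip 1.001 0.0
tool in uvz
 [[ 0.086  0.996  0.   ]
 [ 0.996 -0.086  0.   ]
 [ 0.     0.    -1.   ]]
[-0.18  0.21  1.63  0.    1.3   0.21]
w280.png
bench -0.1
((509.52020263671875, 115.27769470214844), (113.05711364746094, 60.49955749511719), 69.867919921875)
[[ -50.5 -119.1   60. ]
 [  10.  -122.1   60. ]
 [  15.6   -9.1   60. ]
 [ -44.8   -6.1   60. ]]
cap [ -21.41681034 -143.35818966   42.08534483] [ -35.8 -156.6   33.7] [  -6.7 -130.4   47. ]
guard top 0
```

View pics/w280.png

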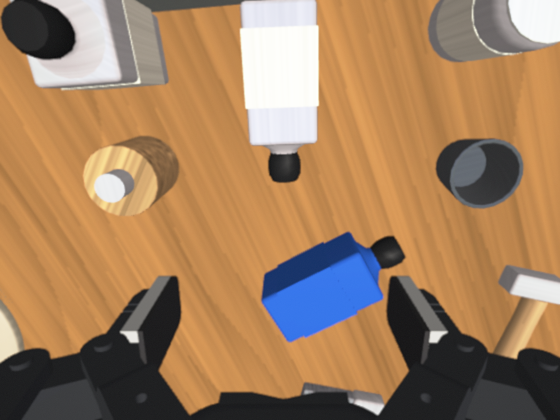

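```bash
python3 - <<'E'
from look import *
import pickle
for n,a in(("scene",[(167,180),(167,200),(243,300)]),("side",[(150,262),(150,285),(333,290)])):
    c=pickle.load(open(n+".pkl","rb")); p=pts(c,a); print(n,p.round(),gf(p).tolist())
E
```

```text
scene [[364.  90.  81.]
 [375.  67.  45.]
 [638. -17.  10.]] [[-148.7, -131.6, 81.4], [-131.7, -150.3, 44.9], [144.8, -152.2, 10.5]]
side [[354.  77.  81.]
 [348.  56.  46.]
 [661.  -9.  21.]] [[-154.2, -147.1, 80.9], [-154.5, -168.7, 46.1], [164.2, -137.8, 20.8]]
```

The wrist view shows the flask body at (280,70) with its cap at (285,165). The blue look-alike (320,285), jar (125,180) and cup (480,170) are clear of the descent, so I go down.

```bash
python3 -m jog '[{"tx":10,"ty":0,"tz":50,"ax":0,"ay":0,"az":-0.037,"jaw":-1},{"tx":0,"ty":0,"tz":50,"ax":0,"ay":0,"az":0,"jaw":-1},{"tx":0,"ty":0,"tz":50,"ax":0,"ay":0,"az":0,"jaw":-1},{"tx":0,"ty":0,"tz":20,"ax":0,"ay":0,"az":0,"jaw":-0.4},{"tx":0,"ty":0,"tz":0,"ax":0,"ay":0,"az":0,"jaw":-0.4}]' 20; cat w.py | sed 's/^k=.*$/k=(C.max(1)<60)\&(np.hypot(*(Q[:,:2]-[482,36]).T)<24)\&(Q[:,2]>25)\&(Q[:,2]<55); kk=G[k]/' > w2.py; python3 w2.py
```

```text
time_s: 3.48
eef_pos: [481.7, 40.1, 60.3]
ee_rot: [-0.001, 0.82, 0.572, -0.001]
force: [0.1, 0.2, 0.8]
grip_width: 0.701
grip_force: 0.0
t 3.475 tcp [481.7  40.1  60.3] uvz [ -21.6 -144.2   60.3] F [0.1 0.2 0.8] grip 0.701 0.0
tool in uvz
 [[ 0.05   0.999 -0.003]
 [ 0.999 -0.05  -0.   ]
 [-0.001 -0.003 -1.   ]]
[-0.16  0.44  1.82  0.    0.89  0.19]
w348.png
bench -0.1
((504.8599853515625, 102.93672180175781), (86.28225708007812, 61.58605194091797), 69.58059692382812)
[[ -51.3 -118.7   60. ]
 [  10.2 -122.    60. ]
 [  14.9  -35.9   60. ]
 [ -46.6  -32.5   60. ]]
cap [ -21.35387597 -141.96031008   42.06918605] [ -36.4 -157.7   31.1] [  -6.1 -129.6   47. ]
guard top 0
```

```bash
python3 -m jog '[{"tx":0,"ty":0,"tz":24,"ax":0,"ay":0,"az":0,"jaw":-0.4},{"tx":0,"ty":0,"tz":23,"ax":0,"ay":0,"az":0,"jaw":-0.2},{"tx":0,"ty":0,"tz":0,"ax":0,"ay":0,"az":0,"jaw":1},{"tx":0,"ty":0,"tz":0,"ax":0,"ay":0,"az":0,"jaw":1},{"tx":0,"ty":0,"tz":0,"ax":0,"ay":0,"az":0,"jaw":1}]' 20; python3 -c "
from look import *
s=st();print(s['wrist_torque'])"
```

```text
time_s: 4.15
eef_pos: [482.9, 39.9, 15.3]
ee_rot: [0.001, 0.819, 0.574, 0.001]
force: [-0.0, -1.2, -0.7]
grip_width: 0.357
grip_force: 19.9
t 4.15 tcp [482.9  39.9  15.3] uvz [ -20.4 -144.    15.3] F [-0.  -1.2 -0.7] grip 0.357 19.937897476775106
tool in uvz
 [[ 0.048  0.999  0.002]
 [ 0.999 -0.048  0.   ]
 [ 0.     0.002 -1.   ]]
[-0.03663286  0.04547588 -0.01527187]
```

The cap is pinched. I'll re-grip with the crest 5 mm nearer the fingertips, for clearance at the shoulder later, then begin to lift.

```bash
python3 -m jog '[{"tx":0,"ty":0,"tz":0,"ax":0,"ay":0,"az":0,"jaw":0},{"tx":0,"ty":-0.5,"tz":-5,"ax":0,"ay":0,"az":0,"jaw":0},{"tx":0,"ty":0,"tz":0,"ax":0,"ay":0,"az":0,"jaw":1},{"tx":0,"ty":0,"tz":0,"ax":0,"ay":0,"az":0,"jaw":1},{"tx":0,"ty":0,"tz":0,"ax":0,"ay":0,"az":0,"jaw":1}]' 20;  python3 -m jog '[{"tx":3,"ty":2,"tz":-12,"ax":0,"ay":0,"az":-0.012,"jaw":1},{"tx":4,"ty":2,"tz":-11,"ax":0,"ay":0,"az":-0.012,"jaw":1},{"tx":1,"ty":2,"tz":-11,"ax":0,"ay":0,"az":-0.012,"jaw":1},{"tx":1,"ty":1,"tz":-11,"ax":0,"ay":0,"az":-0.012,"jaw":1},{"tx":0,"ty":0,"tz":0,"ax":0,"ay":0,"az":0,"jaw":1}]'
cat > chk.py <<'E'
from look import *
s=st()
ims=[]
for n in ("scene","side"):
    c=capture(n); ims.append(c["color"][90:330,120:380]); 
    P=cloud(c); ok=c["depth"]>0; Q=P[ok]; C=c["color"][ok].astype(int); G=gf(Q)
    m=(abs(G[:,0]+10)<50)&(G[:,1]>-175)&(G[:,1]<-1)&(G[:,2]>6)&(C.min(1)>120); F=G[m]
    if len(F): print(n,"flask light pts",len(F),np.percentile(F,[1,50,99],axis=0).round(1).tolist())
    h=F[F[:,2]<25]
    if len(h)>5: print("  low part u/v",np.percentile(h,[2,98],axis=0).round(1).tolist())
save("c%.0f.png"%(s["time_s"]*100),cv2.resize(np.hstack(ims),None,fx=1.5,fy=1.5)); print("c%.0f.png"%(s["time_s"]*100))
E
python3 chk.py
```

```text
time_s: 4.78
eef_pos: [482.4, 40.0, 20.1]
ee_rot: [0.0, 0.819, 0.574, 0.0]
force: [-2.6, -0.3, 9.1]
grip_width: 0.353
grip_force: 19.1
time_s: 5.4
eef_pos: [491.9, 45.8, 65.5]
ee_rot: [0.001, 0.805, 0.594, -0.0]
force: [-1.5, -5.1, -1.9]
grip_width: 0.354
grip_force: 20.2
t 5.4 tcp [491.9  45.8  65.5] uvz [ -13.6 -135.6   65.5] F [-1.5 -5.1 -1.9] grip 0.354 20.213862539094407
tool in uvz
 [[-0.002  1.     0.001]
 [ 1.     0.002 -0.001]
 [-0.001  0.001 -1.   ]]
scene flask light pts 5345 [[-58.9, -172.8, 26.1], [7.9, -107.3, 345.5], [33.0, -7.6, 412.3]]
  low part u/v [[18.0, -73.9, 13.8], [20.5, -31.1, 24.7]]
side flask light pts 1456 [[-59.4, -173.0, 78.0], [-8.9, -114.0, 359.4], [24.0, -56.3, 412.2]]
c540.png
```

View pics/c540.png

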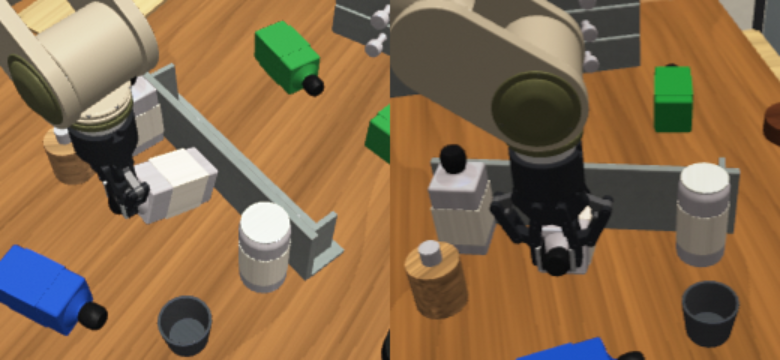

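```bash
python3 -m jog '[{"tx":2,"ty":1.5,"tz":-10,"ax":0,"ay":0,"az":0,"jaw":1},{"tx":3.5,"ty":1.5,"tz":-9.5,"ax":0,"ay":0,"az":0,"jaw":1},{"tx":4,"ty":1.5,"tz":-8.5,"ax":0,"ay":0,"az":0,"jaw":1},{"tx":5.5,"ty":1.5,"tz":-8,"ax":0,"ay":0,"az":0,"jaw":1},{"tx":0,"ty":0,"tz":0,"ax":0,"ay":0,"az":0,"jaw":1}]'; python3 -m jog '[{"tx":6,"ty":1.5,"tz":-7,"ax":0,"ay":0,"az":0,"jaw":1},{"tx":7,"ty":1.5,"tz":-6,"ax":0,"ay":0,"az":0,"jaw":1},{"tx":0,"ty":0,"tz":0,"ax":0,"ay":0,"az":0,"jaw":1}]'; python3 chk.py
```

```text
time_s: 6.12
eef_pos: [501.0, 56.0, 101.9]
ee_rot: [0.002, 0.804, 0.594, -0.003]
force: [-10.5, -22.7, 7.4]
grip_width: 0.355
grip_force: 21.8
time_s: 6.5
eef_pos: [509.3, 69.8, 115.6]
ee_rot: [0.002, 0.805, 0.594, 0.001]
force: [-5.3, -5.5, 14.6]
grip_width: 0.355
grip_force: 22.0
t 6.5 tcp [509.3  69.8 115.6] uvz [  -4.1 -107.6  115.6] F [-5.3 -5.5 14.6] grip 0.355 22.033627362689003
tool in uvz
 [[-0.002  1.     0.003]
 [ 1.     0.002 -0.001]
 [-0.001  0.003 -1.   ]]
scene flask light pts 5886 [[-58.6, -172.1, 37.1], [15.8, -100.5, 405.9], [38.8, -23.1, 454.8]]
  low part u/v [[23.3, -69.1, 17.7], [25.2, -59.2, 24.5]]
side flask light pts 1941 [[-58.8, -172.9, 88.5], [-2.6, -111.4, 411.2], [35.7, -48.0, 455.3]]
c650.png
```

The last picture shows the flask tilted about 20°, with its foot by the guard and the cap pinched. The force changed since then, so I check again.

View pics/c650.png

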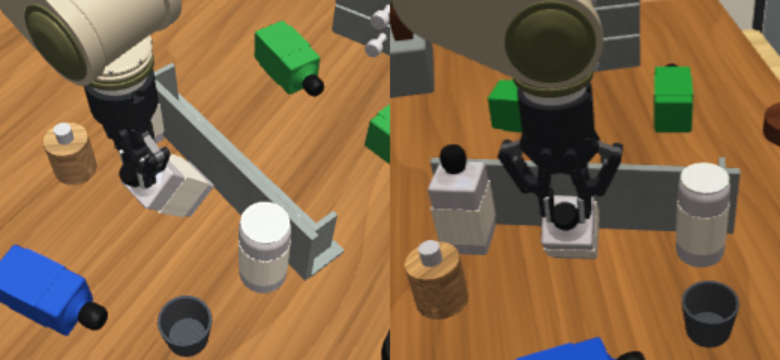

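The flask is at about 50°, with its foot sliding back from the guard as planned. I continue, with no more sideways shift.

```bash
python3 -m jog '[{"tx":8,"ty":0,"tz":-5.5,"ax":0,"ay":0,"az":0,"jaw":1},{"tx":8.5,"ty":0,"tz":-4.5,"ax":0,"ay":0,"az":0,"jaw":1},{"tx":9.5,"ty":0,"tz":-3,"ax":0,"ay":0,"az":0,"jaw":1},{"tx":0,"ty":0,"tz":0,"ax":0,"ay":0,"az":0,"jaw":1}]'; python3 chk.py
```

```text
time_s: 7.1
eef_pos: [516.2, 96.1, 126.2]
ee_rot: [-0.0, 0.805, 0.594, -0.0]
force: [0.5, -0.3, -2.9]
grip_width: 0.351
grip_force: 21.4
t 7.1 tcp [516.2  96.1 126.2] uvz [ -5.4 -80.5 126.2] F [ 0.5 -0.3 -2.9] grip 0.351 21.366956729907542
tool in uvz
 [[-0.002  1.    -0.   ]
 [ 1.     0.002  0.   ]
 [ 0.    -0.    -1.   ]]
scene flask light pts 5380 [[-58.4, -149.8, 36.3], [15.3, -77.0, 417.1], [38.6, -17.5, 463.3]]
  low part u/v [[23.6, -66.3, 19.7], [24.6, -56.2, 24.6]]
side flask light pts 1757 [[-58.7, -151.5, 73.7], [-3.5, -90.1, 421.0], [34.6, -22.8, 463.3]]
c710.png
```

```bash
python3 -m jog '[{"tx":9,"ty":0,"tz":-1.5,"ax":0,"ay":0,"az":0,"jaw":1},{"tx":9,"ty":0,"tz":-1,"ax":0,"ay":0,"az":0,"jaw":1},{"tx":9,"ty":0,"tz":-0.5,"ax":0,"ay":0,"az":0,"jaw":1},{"tx":9,"ty":0,"tz":0.5,"ax":0,"ay":0,"az":0,"jaw":1},{"tx":0,"ty":0,"tz":0,"ax":0,"ay":0,"az":0,"jaw":1}]'; python3 chk.py
```

```text
time_s: 7.82
eef_pos: [527.2, 130.4, 129.3]
ee_rot: [0.0, 0.805, 0.593, 0.0]
force: [-1.6, 0.3, 6.4]
grip_width: 0.356
grip_force: 22.4
t 7.825 tcp [527.2 130.4 129.3] uvz [ -5.1 -44.5 129.3] F [-1.6  0.3  6.4] grip 0.356 22.353367335163057
tool in uvz
 [[-0.001  1.     0.001]
 [ 1.     0.001  0.   ]
 [ 0.     0.001 -1.   ]]
scene flask light pts 4397 [[-58.8, -118.5, 30.1], [15.5, -50.5, 419.8], [38.9, -2.2, 465.9]]
  low part u/v [[22.7, -61.1, 19.0], [24.7, -24.7, 24.7]]
side flask light pts 1374 [[-58.9, -120.1, 79.2], [-4.6, -62.4, 423.5], [34.7, -3.2, 465.8]]
c782.png
```

```bash
python3 -m jog '[{"tx":6,"ty":0,"tz":0.5,"ax":0,"ay":0,"az":0,"jaw":1},{"tx":6,"ty":0,"tz":1,"ax":0,"ay":0,"az":0,"jaw":1},{"tx":4,"ty":0,"tz":1,"ax":0,"ay":0,"az":0,"jaw":1},{"tx":0,"ty":0,"tz":0,"ax":0,"ay":0,"az":0,"jaw":1}]'; python3 chk.py
```

```text
time_s: 8.43
eef_pos: [532.3, 145.5, 127.7]
ee_rot: [0.0, 0.805, 0.593, 0.001]
force: [-1.2, 2.0, 10.7]
grip_width: 0.352
grip_force: 23.0
t 8.425 tcp [532.3 145.5 127.7] uvz [ -4.7 -28.5 127.7] F [-1.2  2.  10.7] grip 0.352 23.007470411248505
tool in uvz
 [[-0.001  1.     0.002]
 [ 1.     0.001  0.001]
 [ 0.001  0.002 -1.   ]]
scene flask light pts 3643 [[-58.5, -105.5, 26.9], [16.7, -42.7, 417.7], [38.9, -2.0, 464.7]]
  low part u/v [[23.0, -57.4, 20.6], [24.9, -4.3, 24.2]]
side flask light pts 1168 [[-58.6, -107.0, 81.0], [-3.6, -51.5, 419.8], [35.4, -2.2, 464.8]]
c843.png
```

```bash
python3 -m jog '[{"tx":2,"ty":0,"tz":0,"ax":0,"ay":0,"az":0,"jaw":1},{"tx":2,"ty":0,"tz":0,"ax":0,"ay":0,"az":0,"jaw":1},{"tx":0,"ty":0,"tz":0,"ax":0,"ay":0,"az":0,"jaw":1}]'; python3 chk.py
```

```text
time_s: 8.9
eef_pos: [533.3, 148.9, 127.2]
ee_rot: [0.0, 0.805, 0.593, 0.001]
force: [-1.7, 1.4, 7.8]
grip_width: 0.359
grip_force: 22.8
t 8.9 tcp [533.3 148.9 127.2] uvz [ -4.7 -24.9 127.2] F [-1.7  1.4  7.8] grip 0.359 22.76840513572097
tool in uvz
 [[-0.001  1.     0.002]
 [ 1.     0.001  0.001]
 [ 0.001  0.002 -1.   ]]
scene flask light pts 3489 [[-58.4, -102.2, 26.2], [16.8, -41.1, 417.9], [39.0, -1.9, 464.2]]
  low part u/v [[23.3, -55.9, 18.7], [25.0, -4.1, 24.9]]
side flask light pts 1123 [[-58.5, -102.7, 79.3], [-3.1, -49.5, 417.0], [35.5, -3.0, 464.0]]
c890.png
```

View pics/c890.png

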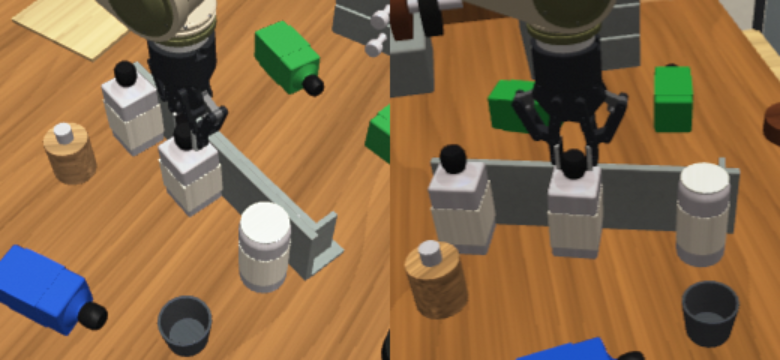

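```bash
cat > face.py <<'E'
from look import *
# +u side face of flask and guard face in scene camera; front face in side camera
for n in ("scene","side"):
    c=capture(n); P=cloud(c); ok=c["depth"]>0; G=gf(P[ok])
    for z0 in (15,35,55,75,95):
        b=(abs(G[:,2]-z0)<6)
        f=G[b&(abs(G[:,0])<45)&(G[:,1]>-70)&(G[:,1]<-8)]
        g=G[b&(abs(G[:,0])>45)&(abs(G[:,0])<100)&(abs(G[:,1])<12)]
        print(n,z0,len(f),len(f) and np.percentile(f[:,:2],[3,97],axis=0).round(1).tolist(),"guard v",len(g),len(g) and np.percentile(g[:,1],[10,50,90]).round(1))
E
python3 face.py
```

```text
scene 15 92 [[-27.0, -58.5], [24.9, -11.3]] guard v 23 [2.3 2.9 3.3]
scene 35 106 [[-30.2, -59.7], [26.0, -11.1]] guard v 39 [1.9 2.8 3.5]
scene 55 122 [[-32.3, -60.6], [26.9, -10.5]] guard v 56 [2.  2.7 3.6]
scene 75 126 [[-30.9, -61.4], [26.7, -11.6]] guard v 66 [2.2 2.8 3.4]
scene 95 119 [[-25.2, -61.5], [27.1, -10.3]] guard v 69 [2.  2.7 3.6]
side 15 135 [[-37.5, -60.4], [19.5, -29.2]] guard v 207 [1.1 2.5 3.8]
side 35 154 [[-37.5, -62.1], [20.9, -23.9]] guard v 234 [0.8 2.5 4. ]
side 55 163 [[-38.2, -62.6], [21.6, -27.2]] guard v 236 [0.9 2.6 4.1]
side 75 167 [[-36.2, -63.4], [22.2, -13.2]] guard v 255 [0.9 2.5 4.1]
side 95 181 [[-34.5, -63.4], [22.3, -23.7]] guard v 257 [0.7 2.4 4.1]
```

The flask stands nearly upright in the gap, leaning about 2° away from the guard. Guard and flask depths show its foot against the guard. One small push more, then I check.

```bash
python3 -m jog '[{"tx":2,"ty":0,"tz":0,"ax":0,"ay":0,"az":0,"jaw":1},{"tx":2,"ty":0,"tz":0,"ax":0,"ay":0,"az":0,"jaw":1},{"tx":0,"ty":0,"tz":0,"ax":0,"ay":0,"az":0,"jaw":1}]'; python3 face.py
```

```text
time_s: 9.48
eef_pos: [534.1, 152.7, 126.5]
ee_rot: [0.0, 0.805, 0.593, 0.0]
force: [-0.2, 0.4, 5.3]
grip_width: 0.354
grip_force: 22.5
scene 15 89 [[-26.4, -58.2], [24.8, -10.5]] guard v 26 [2.2 2.6 3.3]
scene 35 112 [[-27.3, -58.8], [25.7, -10.6]] guard v 41 [2.2 2.8 3.6]
scene 55 118 [[-28.9, -59.1], [26.2, -13.3]] guard v 59 [2.2 2.8 3.6]
scene 75 132 [[-32.4, -59.2], [27.0, -11.8]] guard v 74 [2.2 2.7 3.6]
scene 95 123 [[-26.2, -58.7], [26.9, -10.4]] guard v 71 [2.3 2.8 3.4]
side 15 139 [[-37.8, -60.1], [19.8, -29.6]] guard v 211 [0.9 2.2 4.3]
side 35 151 [[-37.8, -60.6], [20.6, -29.7]] guard v 220 [0.8 2.2 4. ]
side 55 160 [[-37.0, -60.9], [21.4, -13.6]] guard v 241 [1.  2.4 4.1]
side 75 181 [[-36.8, -61.6], [22.0, -25.1]] guard v 252 [0.9 2.7 4.1]
side 95 164 [[-35.1, -60.6], [22.1, -33.8]] guard v 275 [0.9 2.4 4. ]
```

```bash
python3 -m jog '[{"tx":1.5,"ty":0,"tz":0,"ax":0,"ay":0,"az":0,"jaw":1},{"tx":0,"ty":0,"tz":0,"ax":0,"ay":0,"az":0,"jaw":1},{"tx":0,"ty":0,"tz":0,"ax":0,"ay":0,"az":0,"jaw":1}]'; python3 face.py
```

```text
time_s: 9.95
eef_pos: [534.4, 154.0, 126.3]
ee_rot: [0.0, 0.805, 0.593, 0.0]
force: [-0.7, -0.9, 4.7]
grip_width: 0.353
grip_force: 22.4
scene 15 88 [[-26.4, -58.1], [24.7, -11.0]] guard v 25 [2.2 2.8 3.3]
scene 35 109 [[-31.2, -58.6], [25.4, -11.2]] guard v 40 [2.2 2.8 3.3]
scene 55 111 [[-31.1, -58.5], [26.3, -10.9]] guard v 58 [2.3 2.9 3.4]
scene 75 141 [[-30.4, -58.4], [26.8, -10.6]] guard v 77 [2.4 2.9 3.5]
scene 95 126 [[-27.7, -58.2], [26.6, -10.4]] guard v 75 [2.2 2.8 3.4]
side 15 137 [[-38.2, -59.4], [19.4, -29.6]] guard v 220 [0.6 2.3 3.9]
side 35 157 [[-38.3, -60.3], [20.7, -24.5]] guard v 233 [0.9 2.6 4.1]
side 55 175 [[-38.1, -60.4], [21.5, -27.5]] guard v 246 [1.  2.5 4.2]
side 75 181 [[-36.5, -60.3], [21.9, -25.9]] guard v 252 [0.9 2.4 3.9]
side 95 176 [[-35.2, -59.6], [22.0, -26.0]] guard v 266 [0.8 2.5 4.3]
```

It's upright against the guard, with a lean of about 1.5° along it. I take that out, then open slowly.

```bash
python3 -m jog '[{"tx":0,"ty":-2,"tz":0,"ax":0,"ay":0,"az":0,"jaw":1},{"tx":0,"ty":-1,"tz":0,"ax":0,"ay":0,"az":0,"jaw":1},{"tx":0,"ty":0,"tz":0,"ax":0,"ay":0,"az":0,"jaw":0.1},{"tx":0,"ty":0,"tz":0,"ax":0,"ay":0,"az":0,"jaw":-0.1},{"tx":0,"ty":0,"tz":0,"ax":0,"ay":0,"az":0,"jaw":-0.3}]'; python3 face.py
```

```text
time_s: 10.68
eef_pos: [531.4, 154.9, 126.2]
ee_rot: [-0.0, 0.805, 0.593, -0.0]
force: [0.0, 0.1, -0.5]
grip_width: 0.65
grip_force: 0.0
scene 15 90 [[-30.5, -57.9], [23.5, -10.3]] guard v 25 [1.9 2.8 3.5]
scene 35 110 [[-33.4, -58.4], [23.9, -10.6]] guard v 36 [2.1 2.9 3.3]
scene 55 122 [[-33.4, -58.5], [23.7, -12.1]] guard v 57 [2.2 2.7 3.3]
scene 75 129 [[-35.4, -58.5], [23.8, -11.0]] guard v 68 [2.2 2.9 3.6]
scene 95 131 [[-28.6, -58.1], [23.2, -10.9]] guard v 71 [2.1 2.7 3.5]
side 15 138 [[-39.4, -59.7], [18.5, -34.2]] guard v 206 [0.8 2.6 3.9]
side 35 160 [[-40.2, -60.5], [19.1, -17.0]] guard v 220 [0.8 2.5 4.1]
side 55 170 [[-40.0, -60.5], [19.1, -23.1]] guard v 234 [0.9 2.7 4. ]
side 75 180 [[-40.5, -60.5], [19.0, -18.2]] guard v 243 [0.7 2.6 4.3]
side 95 176 [[-38.6, -59.8], [18.6, -24.4]] guard v 270 [0.8 2.5 4.2]
```

```bash
python3 -m jog '[{"tx":0,"ty":0,"tz":-8,"ax":0,"ay":0,"az":0,"jaw":-0.5},{"tx":0,"ty":0,"tz":-15,"ax":0,"ay":0,"az":0,"jaw":-0.5},{"tx":0,"ty":0,"tz":-30,"ax":0,"ay":0,"az":0,"jaw":-0.5},{"tx":-30,"ty":0,"tz":-40,"ax":0,"ay":0,"az":0,"jaw":-0.5},{"tx":-50,"ty":0,"tz":-20,"ax":0,"ay":0,"az":0,"jaw":-0.5}]'; python3 - <<'E'
from look import *
ims=[]
for n in ("scene","side"):
    c=capture(n); ims.append(c["color"][90:330,120:380]); P=cloud(c); ok=c["depth"]>0; G=gf(P[ok])
    for nm,a,b in(("flask",-25,10),("twin",-172,-140)):
        f=G[(G[:,0]>a)&(G[:,0]<b)&(G[:,2]>12)&(G[:,2]<100)&(G[:,1]>-70)&(G[:,1]<-45)]
        A=np.c_[f[:,0],f[:,2],np.ones(len(f))]; k=np.ones(len(f),bool)
        for _ in range(5): x=np.linalg.lstsq(A[k],f[k,1],rcond=None)[0]; k=abs(f[:,1]-A@x)<2.5
        print(n,nm,len(f),k.sum(),"slope u,z",x[:2].round(3),"v at z50",round(x@[(a+b)/2,50,1],2))
    for a,b in((-110,-60),(40,100)):
        g=G[(G[:,0]>a)&(G[:,0]<b)&(G[:,2]>20)&(G[:,2]<95)&(abs(G[:,1])<12)]; print(" guard",a,b,np.median(g[:,1]) if len(g) else None)
save("end.png",cv2.resize(np.hstack(ims),None,fx=1.5,fy=1.5))
E
```

```text
time_s: 11.4
eef_pos: [508.1, 78.2, 242.4]
ee_rot: [0.001, 0.804, 0.594, 0.002]
force: [1.0, -1.3, 0.1]
grip_width: 0.752
grip_force: 0.0
scene flask 209 209 slope u,z [-0.013  0.003] v at z50 -57.71
scene twin 148 148 slope u,z [-0.006  0.003] v at z50 -59.36
 guard -110 -60 3.0
 guard 40 100 2.8
side flask 628 608 slope u,z [-0.008  0.003] v at z50 -58.21
side twin 555 530 slope u,z [0.    0.003] v at z50 -59.77
 guard -110 -60 2.6
 guard 40 100 2.5
```

View pics/end.png

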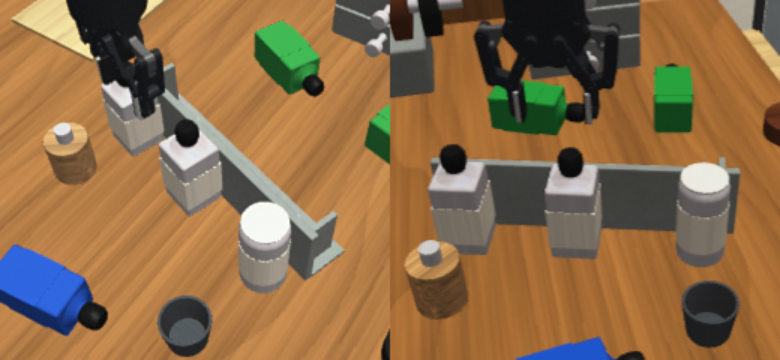

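The flask stands upright between the two neighbours, plumb and released. It sits about 1.6 mm nearer the guard than the twin (2 mm gap), so it's against the guard. The twin (side-crop 463,200) and tin (703,215) haven't moved. I'm handing it in.

```bash
python3 -c "
from rig import finish_job
print(finish_job())"
```

```text
the job is handed in; nothing more can be done
None
```

The white flask was tipped up about its foot and now stands upright against the guard (within about 0.5 mm by depth) in the gap, roughly 8 mm off the middle towards the twin; it is released, its neighbours look unmoved in the final pictures, and the job was handed in at about 11.5 s.

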